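# Line up turned coasters on the finishing turntable

### The job

Turn the turntable by its red peg until it comes up against its stop, so that the open ends of its two lanes face the plywood loading deck. Then slide the four round wooden coasters off the deck into the lanes, two behind each other in each lane and pushed fully home, so that they lie flat in a neat two-by-two grid. Slide the coasters, do not lift them; leave the turntable against its stop and leave the jar, bowl and spoon alone.

Things in the scene. Friction and masses are not known exactly. Their poses are not given: they have to be found in the camera images.
- station: Fixed plywood and steel stand. Origin on the bench under the turntable's axis; z up. The loading deck lies on its +y side: level plywood, top 60 mm above the bench, 260 mm wide (x from -130 to +130 mm), from the turntable's round rim (3 mm gap) to y = +440 mm.
- rack (a joint): Angle of the turntable in rad: 0 = against its stop, lanes' open ends facing the deck (rack axes parallel to the station's); grows, up to 1.6, as it is turned clockwise seen from above. So it must be turned counter-clockwise to reach the stop. It is stiff (about 4 N at the peg) and stays where it is left.
- rack_floor (a point): On the turntable's axis at its grey top (59 mm above the bench, radius 160 mm); turns with it. Aluminium rails 12 mm high, 6 mm thick form two lanes along y, open at +y: centre lines x = -46 and +46 mm, 86 mm wide, from the back rail's face at y = -85 mm to the mouth at y = +85 mm (outer rails flare on to y = +114). Two coasters per lane: fully home, centres at y = -45 and +35 mm.
- rack_peg (a point): Centre of the top of the red upright peg by which the turntable is turned: 20 mm in diameter, its top 50 mm above the turntable's surface (red from 15 to 50 mm); stands at x = 0, y = -135 mm in the frame of rack_floor, behind the back rail. Pushed from the side or gripped from above.
- coaster1: Round dark wooden coaster, 80 mm in diameter, 18 mm thick, about 85 g, lying flat on the deck. Origin at the centre of its underside, z up.
- coaster2: Round dark wooden coaster, 80 mm in diameter, 18 mm thick, about 85 g, lying flat on the deck. Origin at the centre of its underside, z up.
- coaster3: Round dark wooden coaster, 80 mm in diameter, 18 mm thick, about 85 g, lying flat on the deck. Origin at the centre of its underside, z up.
- coaster4: Round dark wooden coaster, 80 mm in diameter, 18 mm thick, about 85 g, lying flat on the deck. Origin at the centre of its underside, z up.
- wax_jar: Closed jar with yellow lid, 72 mm in diameter, 85 mm high, on the bench; bystander. Origin at the centre of its underside.
- bowl: Wooden bowl, 110 mm in diameter, 50 mm high, on the bench; bystander. Origin at the centre of its underside.
- spoon: Wooden spoon 240 mm long lying on the bench; bystander. Long axis x; origin about mid-length on its underside.
Things that resemble listed ones, but are neither listed nor needed, are in the scene too. What is shaped like the coaster1 but green is not meant. What is shaped like the coaster2 but green or turquoise is not meant.

How it is judged:
By the outcome, as a careful person would: the job done as asked, in the order asked, and still so for the second after the job is handed in, with the robot touching nothing.
It also fails if it takes over 69 s, if anything falls off the work surface, if the arm or the gripper's body presses on something with over 40 N, if the wrist force passes 120 N, or if a joint passes its speed limit or range.

### The arm

A 6-joint arm with a two-finger parallel gripper is mounted at the origin on the work surface. World frame = base frame: x ahead of the robot, y to its left, z up, the work surface at z = 0. Lengths are in m, angles in rad, forces in N, time in s.
With the tool pointing down it reaches from about 0.3 to 0.875 m from the base axis. Payload 6.4 kg.
Tool frame: the origin (TCP) lies midway between the tips of the shut fingers; the grasp point (between the pads) lies 19 mm behind it; z points along the fingers, y is the line along which they close (so a half turn about z gives the same grasp; the last joint's range is limited). The gripper opens to 88 mm and grips with 3 to 60 N. Pads are 18 mm wide; open, the fingers measure 123 mm over their backs; the gripper's body (75 mm by 187 mm) begins 45 mm behind the grasp point.
Start: joints at [-1.347, 0.181, 1.607, -0, 1.354, -0.206], TCP at [0.24, -0.523, 0.239] pointing down, gripper open.
Joint ranges: [-2.99, 2.99], [-0.89, 2.07], [0.3, 2.58], [-1.14, 4.28], [0, 2.63], [-3.12, 3.12]. Speed limits (rad/s): [2.57, 2.57, 3.01, 3.14, 3.14, 3.14].

### API

Orientations are given as a rotation vector (axis times angle).
In Python, from workcell import ctrl gives the robot as it stands.
- The arm moves only by the tool arm_command, never from a script. Its arguments are lists of equal length, an entry for each row: "offset": the shift along the tool's x, y, z normalised to -1 to 1, where 1 is 0.1 m, a list of three; "rot": the turn, a rotation vector about the tool's x, y, z normalised to -1 to 1, where 1 is pi rad, a list of three; "grip": the opening, from -1 (shut) to 1 (fully open). A call has 1 to 12 rows; each row is the pose to reach, as a shift and turn from the pose commanded when the call began, along the tool's axes at that moment, turning the shorter way round; what a row does not reach only later rows make up. A row lasts 1/8 s, in which the tool goes at most 62.5 mm and 10.7 degrees, less where a joint would pass 70% of its speed; a pose out of reach is approached as far as the arm can. A call with a number of a shift or a turn outside -1 to 1 is refused whole. A call with a gripper value outside its range is refused whole. The fingers move at their own pace and stop on an object; the grip force is fixed at half the most. Time passes only in rows, so rows that repeat a pose let the fingers close. It gives the time, the measured TCP pose, the force, the opening and the grip force at its end, in the units of the state.
- ctrl.get_obs(): the state, without advancing time (a new reading comes with each control period).
- ctrl.read_camera(name): name is "scene" or "top" or "wrist"; returns a dict with "color" (384x512x3 uint8, red, green, blue), "mtx" (3x3 intrinsics, pixels), "R" (3x3) and "t" (3): a world point X has camera coordinates R X + t; the wrist camera has in their place "mount" (4x4, takes a point from camera to tool coordinates, whose origin is the TCP and whose axes are the flange's). Camera axes: x right, y down, z forward; pixel columns grow to the right and rows downward; lengths in m; the calibration is good to about 2 mm. A picture is of the moment at which its call begins: read the wrist's pose just before it. There is no depth.
- ctrl.hand_in(): hands the job in; it is judged then, once.
The state is a dict: "time_s": time; "joint_positions": joint angles; "joint_velocities": joint speeds; "joint_torque": joint torques, N m; "ee_pos": TCP position; "ee_rot": TCP orientation; "wrist_force": force on the tool from outside, world axes, zero at the start; "ft_torque": the same for the moment, N m; "gripper_width": opening from 0.0 (shut) to 1.0 (fully open); "grip_force": force on a finger pad.
Only numpy, scipy, OpenCV 4.12 (cv2) and the standard library are available. Lean on these libraries where they do the work, as an engineer would, in place of code of your own. Each camera call takes 0.05 s, during which the arm holds its last target. There are 200 camera calls.

## Working session

There is one attempt and no reset: what is moved stays moved. The work goes in short steps, Python scripts to look and compute and a tool call to move; the robot and the scene stay as the last step left them, time stands still between calls to the robot, and variables do not carry over. Pictures are saved under pics/ and viewed, at most 10 in all, crops included, and the job is handed in when it is done.

Besides the shell and the picture viewer there is one more tool, called after "Call:" by a JSON object that holds its "name" and its "arguments", one argument or row to a line. arm_command: Moves the arm, as the interface text tells. Scaled input: -1 to 1 covers 0.1 m each way for a shift and pi rad each way for a turn. Its arguments: {"type":"object","properties":{"offset":{"type":"array"},"rot":{"type":"array"},"grip":{"type":"array"}},"required":["offset","rot","grip"]}

```bash
mkdir -p pics
cat > h.py <<'E'
import numpy as np, cv2
from workcell import ctrl
from scipy.spatial.transform import Rotation as Ro
def ray(c,px,z):
    d=c['R'].T@np.linalg.inv(c['mtx'])@np.array([px[0],px[1],1.]); o=-c['R'].T@c['t']
    return o+d*(z-o[2])/d[2]
def proj(c,X):
    p=c['mtx']@(c['R']@np.asarray(X,float)+c['t']); return p[:2]/p[2]
def save(c,n): cv2.imwrite('pics/'+n,c['color'][:,:,::-1])
def todelta(P,yaw=None):
    o=ctrl.get_obs(); R=Ro.from_rotvec(o['ee_rot']); return R.inv().apply(np.array(P)-o['ee_pos'])/0.1
E
python3 - <<'E'
from h import *
o=ctrl.get_obs(); print(o); print(Ro.from_rotvec(o['ee_rot']).as_matrix().round(3))
for n in ['top','scene']:
    c=ctrl.read_camera(n); save(c,n+'0.png'); np.savez(n+'.npz',**c); print(n,-c['R'].T@c['t'],c['R'].round(3))
E
```

```text
{'time_s': 0.0, 'joint_positions': array([-1.34728784e+00,  1.81553580e-01,  1.60796739e+00, -1.16914803e-05,
        1.35380328e+00, -2.06289127e-01]), 'joint_velocities': array([ 0.00074013,  0.00026345, -0.00122566, -0.00170547,  0.00095401,
        0.00065896]), 'joint_torque': array([-5.40895835e-04, -4.33878136e+01, -3.41844213e+01,  7.02922815e-02,
        3.85898910e-02, -1.31424313e-04]), 'ee_pos': array([ 0.23949493, -0.52217503,  0.23782272]), 'ee_rot': array([-3.06763722e+00, -6.69574769e-01,  4.13253419e-05]), 'wrist_force': array([ 0.0807938, -0.6436908, -1.2003504]), 'ft_torque': array([-0.02258278, -0.00437099, -0.00193241]), 'grip_force': 0.0, 'gripper_width': 1.000617624066307}
[[ 0.909  0.417 -0.   ]
 [ 0.417 -0.909  0.002]
 [ 0.    -0.002 -1.   ]]
top [ 0.39436517 -0.0387819   1.57254392] [[-0.008 -1.    -0.002]
 [-0.994  0.008 -0.107]
 [ 0.107  0.001 -0.994]]
scene [1.37078295 0.00628167 1.37295367] [[-0.097  0.995  0.012]
 [ 0.839  0.088 -0.537]
 [-0.536 -0.043 -0.843]]
```

View pics/top0.png

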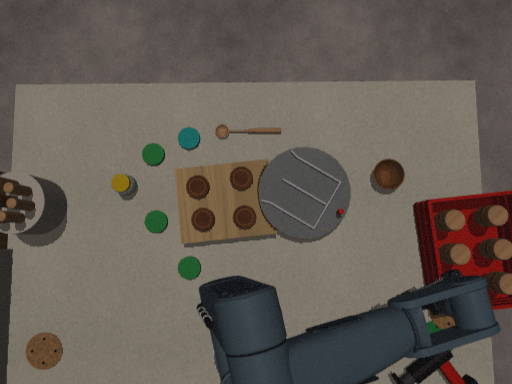

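View pics/scene0.png

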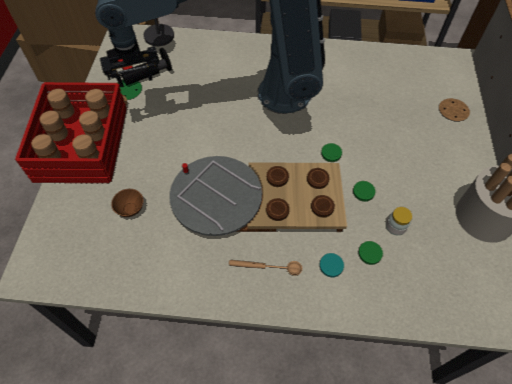

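The top view shows the turntable centred at about (305,194), with the red peg at (340,212). Four dark brown discs lie on the deck at (197,187), (241,178), (203,219) and (245,217). The green and turquoise discs on the bench, at (153,154), (189,138), (156,222) and (189,267), are decoys. The four brown ones on the deck match the description, and I'll confirm them in an enlarged crop.

Run:
```python
from h import *
c=dict(np.load('top.npz')); im=c['color'][:,:,::-1]
cv2.imwrite('pics/crop1.png',cv2.resize(im[130:260,165:365],None,fx=4,fy=4,interpolation=cv2.INTER_CUBIC))
hsv=cv2.cvtColor(im.copy(),cv2.COLOR_BGR2HSV)
# deck region pixels: plywood
print(hsv[200,222],hsv[187,190],hsv[187,197],hsv[165,305],hsv[212,340],hsv[120,305])
# peg
m=((hsv[...,0]<8)|(hsv[...,0]>172))&(hsv[...,1]>130)&(hsv[...,2]>60)
m=m.astype(np.uint8); m[:, :320]=0; m[:,360:]=0; m[240:]=0
ys,xs=np.nonzero(m); print('peg px',xs.mean(),ys.mean(),len(xs)); print('peg',ray(c,(xs.mean(),ys.mean()),.105))
# turntable: grey low saturation darker
m=(np.abs(hsv[...,2].astype(int)-hsv[165,305][2])<25)&(hsv[...,1]<60); m=m.astype(np.uint8); m[:140]=0;m[250:]=0;m[:,:250]=0;m[:,360:]=0
cs=max(cv2.findContours(m,cv2.RETR_EXTERNAL,cv2.CHAIN_APPROX_NONE)[0],key=cv2.contourArea)
W=np.array([ray(c,p[0],.059)[:2] for p in cv2.convexHull(cs)],np.float32)
print('table',cv2.minEnclosingCircle(W))
# deck
m=((hsv[...,0]>8)&(hsv[...,0]<25)&(hsv[...,1]>70)).astype(np.uint8); m[:150]=0;m[250:]=0;m[:,:165]=0;m[:,285:]=0
cs=max(cv2.findContours(m,cv2.RETR_EXTERNAL,cv2.CHAIN_APPROX_NONE)[0],key=cv2.contourArea)
W=np.array([ray(c,p[0],.06)[:2] for p in cs],np.float32); print('deck',cv2.minAreaRect(W)); print(cv2.boxPoints(cv2.minAreaRect(W)))
for p in [(197,187),(241,178),(203,219),(245,217)]:
    d=(hsv[...,2]<110).astype(np.uint8); M=np.zeros_like(d); cv2.circle(M,p,16,1,-1); d&=M
    k=max(cv2.findContours(d,cv2.RETR_EXTERNAL,cv2.CHAIN_APPROX_NONE)[0],key=cv2.contourArea)
    W=np.array([ray(c,q[0],.078)[:2] for q in k],np.float32); e=cv2.fitEllipse(W); print('coaster',e)
```

```text
[ 18 113 117] [ 11 152  62] [ 11 132  58] [30  9 81] [  0 205 132] [ 14  39 125]
peg px 340.5 211.0 26
peg [ 0.48702269 -0.31945095  0.105     ]
table ((0.5486207008361816, -0.20153926312923431), 0.16775448620319366)
deck ((0.5284527540206909, 0.06980769336223602), (0.261706680059433, 0.3291866183280945), 5.798463344573975)
[[ 0.38164014  0.22033879]
 [ 0.41489774 -0.10716353]
 [ 0.6752654  -0.0807234 ]
 [ 0.64200777  0.2467789 ]]
coaster ((0.5749974250793457, 0.16156695783138275), (0.07927646487951279, 0.08777789771556854), 102.66826629638672)
coaster ((0.60392826795578, 0.012981065548956394), (0.07875708490610123, 0.08836977928876877), 92.22476196289062)
coaster ((0.46386200189590454, 0.14316274225711823), (0.0788433849811554, 0.08624617755413055), 103.4957275390625)
coaster ((0.4712846875190735, 0.0024540345184504986), (0.07904333621263504, 0.08642078936100006), 91.73786163330078)
```

View pics/crop1.png

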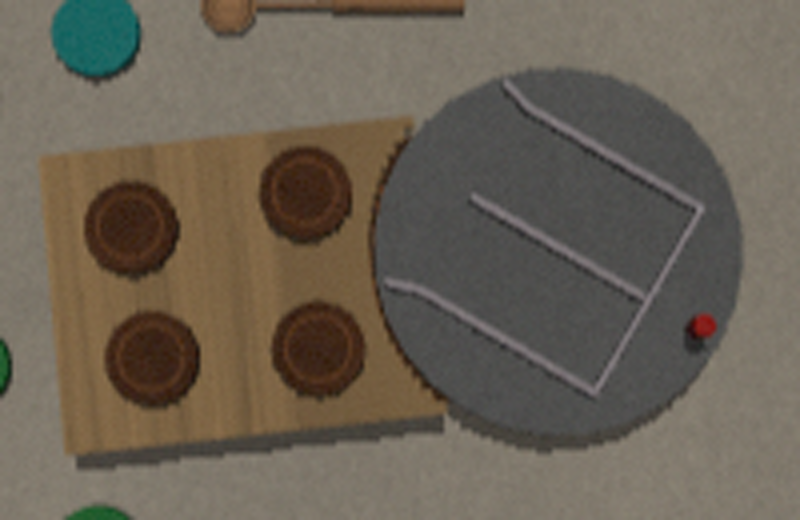

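The crop confirms the four brown ringed coasters on the deck. The lanes are open toward the upper left and the peg is at the lower right. The geometry agrees: the peg is 134 mm from the axis against 135 given, and the deck is 261 mm wide against 260. Station yaw is about +5.8°, and its origin is near (0.556, -0.204). I'm moving above the peg now.

Call:
{"name": "arm_command", "arguments": {
  "offset": [
    [0.5, -0.4, 0],
    [1, -0.8, 0],
    [1, -0.8, 0],
    [1, -0.8, 0],
    [1, -0.8, 0]
  ],
  "rot": [
    [0, 0, -0.05],
    [0, 0, -0.1],
    [0, 0, -0.15],
    [0, 0, -0.19],
    [0, 0, -0.19]
  ],
  "grip": [
    [0],
    [0],
    [0],
    [0],
    [0]
  ]
}}

```text
$.grip[0]: bad value
```

Call:
{"name": "arm_command", "arguments": {
  "offset": [
    [0.45, 0.3, 0],
    [0.87, 0.59, 0],
    [0.87, 0.59, 0]
  ],
  "rot": [
    [0, 0, 0],
    [0, 0, 0],
    [0, 0, 0]
  ],
  "grip": [
    [0],
    [0],
    [0]
  ]
}}

```text
$.grip[0]: bad value
```

Call:
{"name": "arm_command", "arguments": {
  "offset": [
    [0.45, 0.3, 0],
    [0.87, 0.59, 0],
    [0.87, 0.59, 0],
    [0.87, 0.59, 0]
  ],
  "rot": [
    [0, 0, 0],
    [0, 0, 0],
    [0, 0, 0],
    [0, 0, 0]
  ],
  "grip": [
    [0],
    [0],
    [0],
    [0]
  ]
}}

```text
$.grip[0]: bad value
```

```bash
cat >> h.py <<'E'
def wcam():
    o=ctrl.get_obs(); c=ctrl.read_camera('wrist'); T=np.eye(4); T[:3,:3]=Ro.from_rotvec(o['ee_rot']).as_matrix(); T[:3,3]=o['ee_pos']
    M=np.linalg.inv(T@np.array(c['mount'])); c['R']=M[:3,:3]; c['t']=M[:3,3]; return c
def st():
    o=ctrl.get_obs(); R=Ro.from_rotvec(o['ee_rot']).as_matrix()
    print('t',o['time_s'],'p',o['ee_pos'].round(4),'yaw',np.degrees(np.arctan2(R[1,0],R[0,0])).round(2),'z',R[:,2].round(3),'F',o['wrist_force'].round(1),'w',round(88*o['gripper_width'],1),'g',o['grip_force'])
E
python3 - <<'E'
from h import *
st(); c=wcam(); save(c,'w1.png')
hsv=cv2.cvtColor(c['color'],cv2.COLOR_RGB2HSV)
m=(((hsv[...,0]<8)|(hsv[...,0]>172))&(hsv[...,1]>150)&(hsv[...,2]>60)).astype(np.uint8)
n,l,s,k=cv2.connectedComponentsWithStats(m)
for i in range(1,n):
    if s[i,4]>50: print(s[i],k[i],ray(c,k[i],.109))
print('top peg proj',proj(c,[.487,-.3195,.109]))
E
```

```text
t 0.1 p [ 0.2395 -0.5222  0.2379] yaw 24.62 z [-0.     0.002 -1.   ] F [-0.2  0.3  0.3] w 88.1 g 0.0
[ 305    0  125  272 2353] [367.6761581 125.679983 ] [ 0.32445785 -0.59047332  0.109     ]
[ 312    0  144  290 3130] [385.10734824 135.47220447] [ 0.32354512 -0.60870362  0.109     ]
[  360     0   152   260 12739] [450.89143575 150.41227726] [ 0.33660057 -0.66874789  0.109     ]
[318 276  39  34 651] [338.75576037 296.82949309] [ 0.16013418 -0.65531386  0.109     ]
[253 368  29  11 254] [267.70472441 373.85826772] [ 0.03363494 -0.63351604  0.109     ]
top peg proj [ 120.50319858 -314.97219888]
```

View pics/w1.png

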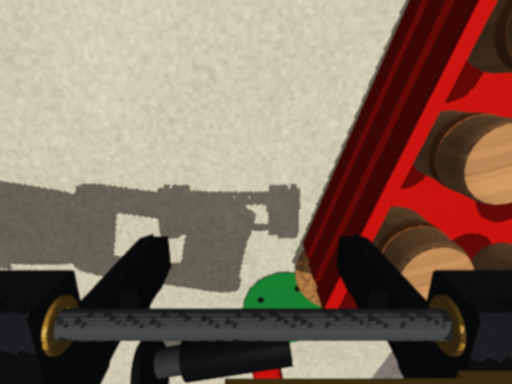

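The wrist view still shows the start pose: red crate on the right, open fingers at about (150,250) and (360,250). The moves were refused because the grip entries should be plain numbers, so I'm resending them.

Call:
{"name": "arm_command", "arguments": {
  "offset": [
    [0.5, -0.4, 0],
    [1, -0.8, 0],
    [1, -0.8, 0],
    [1, -0.8, 0],
    [1, -0.8, 0]
  ],
  "rot": [
    [0, 0, -0.05],
    [0, 0, -0.1],
    [0, 0, -0.15],
    [0, 0, -0.19],
    [0, 0, -0.19]
  ],
  "grip": [0, 0, 0, 0, 0]
}}

```text
time_s: 0.78
ee_pos: [0.2973, -0.408, 0.2386]
ee_rot: [-2.737, -1.542, -0.0]
wrist_force: [-0.8, 0.4, 0.2]
gripper_width: 0.504
grip_force: 0.0
```

Call:
{"name": "arm_command", "arguments": {
  "offset": [
    [0.45, 0.3, 0],
    [0.87, 0.59, 0],
    [0.87, 0.59, 0]
  ],
  "rot": [
    [0, 0, 0],
    [0, 0, 0],
    [0, 0, 0]
  ],
  "grip": [0, 0, 0]
}}

```text
time_s: 1.15
ee_pos: [0.3947, -0.363, 0.2384]
ee_rot: [-2.735, -1.544, -0.001]
wrist_force: [0.4, -0.8, -1.2]
gripper_width: 0.498
grip_force: 0.0
```

Call:
{"name": "arm_command", "arguments": {
  "offset": [
    [0.45, 0.3, 0],
    [0.87, 0.59, 0],
    [0.87, 0.59, 0],
    [0.87, 0.59, 0]
  ],
  "rot": [
    [0, 0, 0],
    [0, 0, 0],
    [0, 0, 0],
    [0, 0, 0]
  ],
  "grip": [0, 0, 0, 0]
}}

```text
time_s: 1.65
ee_pos: [0.4872, -0.3211, 0.2382]
ee_rot: [-2.737, -1.54, 0.002]
wrist_force: [-0.1, 0.2, 0.3]
gripper_width: 0.5
grip_force: 0.0
```

Run:
```python
from h import *
st(); c=wcam(); save(c,'w2.png')
hsv=cv2.cvtColor(c['color'],cv2.COLOR_RGB2HSV)
m=(((hsv[...,0]<8)|(hsv[...,0]>172))&(hsv[...,1]>150)&(hsv[...,2]>60)).astype(np.uint8)
n,l,s,k=cv2.connectedComponentsWithStats(m)
for i in range(1,n):
    if s[i,4]>50: print(s[i],k[i],ray(c,k[i],.109))
print('top peg proj',proj(c,[.487,-.3195,.109]),proj(c,[.487,-.3195,.074]))
```

```text
t 1.65 p [ 0.4872 -0.3211  0.2382] yaw 58.74 z [-0.001  0.    -1.   ] F [-0.1  0.2  0.3] w 44.0 g 0.0
[242 161  21  28 443] [252.14221219 175.04740406] [ 0.48776578 -0.31562112  0.109     ]
[ 242  342   96   37 2087] [300.00814566 362.99520843] [ 0.4189538  -0.53369426  0.109     ]
top peg proj [253.6292004  178.95520207] [253.61741208 169.06286349]
```

View pics/w2.png

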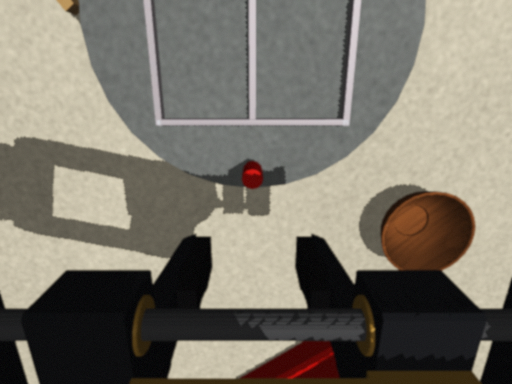

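The peg is at pixel (252,175), world (0.487,-0.319), which agrees with the top camera. The tool is square to the rack. I'll descend astride the peg, narrow the fingers around it and turn it along its arc.

Call:
{"name": "arm_command", "arguments": {
  "offset": [
    [0.02, 0, 0.4],
    [0.02, 0, 0.8],
    [0.02, 0, 1],
    [0.02, 0, 1]
  ],
  "rot": [
    [0, 0, 0],
    [0, 0, 0],
    [0, 0, 0],
    [0, 0, 0]
  ],
  "grip": [0, 0, 0, 0]
}}

```text
time_s: 2.2
ee_pos: [0.487, -0.3189, 0.137]
ee_rot: [-2.735, -1.538, 0.002]
wrist_force: [-0.5, 0.9, -0.1]
gripper_width: 0.5
grip_force: 0.0
```

Call:
{"name": "arm_command", "arguments": {
  "offset": [
    [0, 0, 0.15],
    [0, 0, 0.3],
    [0, 0, 0.45],
    [0, 0, 0.53],
    [0, 0, 0.53],
    [0, 0, 0.53]
  ],
  "rot": [
    [0, 0, 0],
    [0, 0, 0],
    [0, 0, 0],
    [0, 0, 0],
    [0, 0, 0],
    [0, 0, 0]
  ],
  "grip": [0, 0, 0, 0, -0.4, -0.4]
}}

```text
time_s: 2.95
ee_pos: [0.4896, -0.319, 0.0861]
ee_rot: [2.736, 1.543, 0.0]
wrist_force: [-0.5, -0.6, -0.2]
gripper_width: 0.305
grip_force: 0.0
```

Call:
{"name": "arm_command", "arguments": {
  "offset": [
    [0, 0.06, 0],
    [0.01, 0.11, 0],
    [0.02, 0.21, 0],
    [0.04, 0.31, 0],
    [0.07, 0.42, 0],
    [0.1, 0.52, 0],
    [0.15, 0.61, 0],
    [0.2, 0.7, 0],
    [0.2, 0.7, 0]
  ],
  "rot": [
    [0, 0, -0.012],
    [0, 0, -0.025],
    [0, 0, -0.05],
    [0, 0, -0.075],
    [0, 0, -0.1],
    [0, 0, -0.125],
    [0, 0, -0.15],
    [0, 0, -0.175],
    [0, 0, -0.175]
  ],
  "grip": [-0.4, -0.4, -0.4, -0.4, -0.4, -0.4, -0.4, -0.4, -0.4]
}}

```text
time_s: 4.08
ee_pos: [0.5607, -0.3383, 0.0859]
ee_rot: [2.213, 2.228, 0.001]
wrist_force: [-0.7, 0.1, 0.6]
gripper_width: 0.3
grip_force: 0.0
```

Run:
```python
from h import *
st(); c=ctrl.read_camera('top'); np.savez('top1.npz',**c)
cv2.imwrite('pics/top1.png',cv2.resize(c['color'][130:260,165:365,::-1],None,fx=4,fy=4,interpolation=cv2.INTER_CUBIC))
```

```text
t 4.075 p [ 0.5607 -0.3383  0.0859] yaw 90.38 z [ 0.002 -0.001 -1.   ] F [-0.7  0.1  0.6] w 26.4 g 0.0
```

View pics/top1.png

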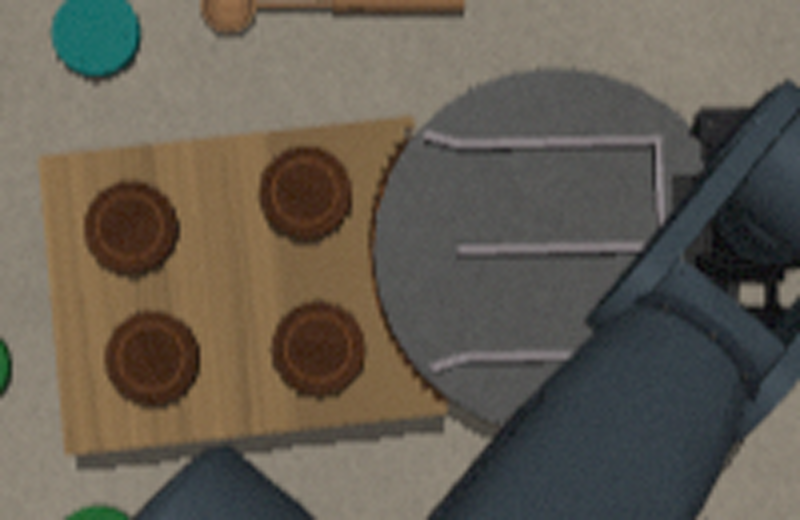

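The table has turned to about 89–90°, with the lanes nearly parallel to the deck. The remaining 6° goes slowly so I can feel for the stop.

Call:
{"name": "arm_command", "arguments": {
  "offset": [
    [0, 0.03, 0],
    [0.01, 0.06, 0],
    [0.01, 0.09, 0],
    [0.01, 0.12, 0],
    [0.01, 0.14, 0],
    [0.01, 0.14, 0]
  ],
  "rot": [
    [0, 0, -0.01],
    [0, 0, -0.02],
    [0, 0, -0.03],
    [0, 0, -0.03],
    [0, 0, -0.03],
    [0, 0, -0.03]
  ],
  "grip": [-0.4, -0.4, -0.4, -0.4, -0.4, -0.4]
}}

```text
time_s: 4.88
ee_pos: [0.5732, -0.3373, 0.0858]
ee_rot: [-2.108, -2.329, 0.002]
wrist_force: [-5.2, -3.3, 1.5]
gripper_width: 0.298
grip_force: 2.9
```

Call:
{"name": "arm_command", "arguments": {
  "offset": [
    [0, 0.01, 0],
    [0, 0.02, 0],
    [0, 0.03, 0],
    [0, 0.03, 0]
  ],
  "rot": [
    [0, 0, 0],
    [0, 0, 0],
    [0, 0, 0],
    [0, 0, 0]
  ],
  "grip": [-0.4, -0.4, -0.4, -0.4]
}}

```text
time_s: 5.38
ee_pos: [0.5733, -0.3373, 0.0856]
ee_rot: [-2.105, -2.325, 0.007]
wrist_force: [-16.8, -3.3, 7.0]
gripper_width: 0.302
grip_force: 8.5
```

Call:
{"name": "arm_command", "arguments": {
  "offset": [
    [0, 0.01, 0],
    [0, 0.02, 0],
    [0, 0.02, 0]
  ],
  "rot": [
    [0, 0, 0],
    [0, 0, 0],
    [0, 0, 0]
  ],
  "grip": [-0.4, -0.4, -0.4]
}}

```text
time_s: 5.75
ee_pos: [0.5735, -0.3373, 0.0855]
ee_rot: [-2.103, -2.323, 0.01]
wrist_force: [-23.2, -4.2, 10.1]
gripper_width: 0.299
grip_force: 12.2
```

The stop is reached: force has risen to 23 N with no further motion. I'll release, lift clear and fly to behind the front coaster on the +x side.

Call:
{"name": "arm_command", "arguments": {
  "offset": [
    [0, -0.08, 0],
    [0, -0.08, 0],
    [0, -0.08, 0],
    [0, -0.08, -0.3],
    [0, -0.08, -0.8],
    [0, -0.08, -1],
    [0, -0.08, -1]
  ],
  "rot": [
    [0, 0, 0],
    [0, 0, 0],
    [0, 0, 0],
    [0, 0, 0],
    [0, 0, 0],
    [0, 0, 0],
    [0, 0, 0]
  ],
  "grip": [-0.4, -0.2, 0, 0, 0, 0, 0]
}}

```text
time_s: 6.62
ee_pos: [0.5717, -0.3375, 0.1873]
ee_rot: [2.105, 2.327, 0.001]
wrist_force: [-0.7, -0.7, -0.8]
gripper_width: 0.499
grip_force: 0.0
```

Call:
{"name": "arm_command", "arguments": {
  "offset": [
    [0.5, 0.08, 0],
    [1, 0.17, 0]
  ],
  "rot": [
    [0, 0, 0],
    [0, 0, 0]
  ],
  "grip": [0, 0]
}}

```text
time_s: 6.88
ee_pos: [0.5762, -0.2344, 0.1827]
ee_rot: [-2.107, -2.325, 0.001]
wrist_force: [1.7, -0.2, -0.6]
gripper_width: 0.5
grip_force: 0.0
```

Call:
{"name": "arm_command", "arguments": {
  "offset": [
    [0.5, 0.08, 0],
    [1, 0.17, 0]
  ],
  "rot": [
    [0, 0, 0],
    [0, 0, 0]
  ],
  "grip": [0, 0]
}}

```text
time_s: 7.12
ee_pos: [0.5831, -0.1325, 0.1829]
ee_rot: [-2.105, -2.327, 0.002]
wrist_force: [0.4, 0.1, 0.4]
gripper_width: 0.5
grip_force: 0.0
```

Call:
{"name": "arm_command", "arguments": {
  "offset": [
    [0.5, 0.08, 0],
    [1, 0.17, 0]
  ],
  "rot": [
    [0, 0, 0],
    [0, 0, 0]
  ],
  "grip": [-0.2, -0.2]
}}

```text
time_s: 7.38
ee_pos: [0.59, -0.0315, 0.183]
ee_rot: [-2.106, -2.327, 0.002]
wrist_force: [0.9, -0.5, -0.1]
gripper_width: 0.397
grip_force: 0.0
```

Call:
{"name": "arm_command", "arguments": {
  "offset": [
    [0.5, 0.08, 0],
    [1, 0.17, 0],
    [1, 0.17, 0],
    [1, 0.17, 0]
  ],
  "rot": [
    [0, 0, 0],
    [0, 0, 0],
    [0, 0, 0],
    [0, 0, 0]
  ],
  "grip": [-0.2, -0.2, -0.2, -0.2]
}}

```text
time_s: 7.88
ee_pos: [0.5974, 0.0675, 0.1838]
ee_rot: [-2.106, -2.329, 0.003]
wrist_force: [0.1, -0.7, -0.3]
gripper_width: 0.399
grip_force: 0.0
```

Run:
```python
from h import *
st(); c=ctrl.read_camera('top'); np.savez('top2.npz',**c); w=wcam(); np.savez('w3.npz',**w)
a=cv2.resize(c['color'][140:250,170:370,::-1],(800,440),interpolation=cv2.INTER_CUBIC)
cv2.imwrite('pics/top2.png',a); save(w,'w3.png')
```

```text
t 7.875 p [0.5974 0.0675 0.1838] yaw 95.76 z [-0.003 -0.    -1.   ] F [ 0.1 -0.7 -0.3] w 35.1 g 0.0
```

View pics/top2.png

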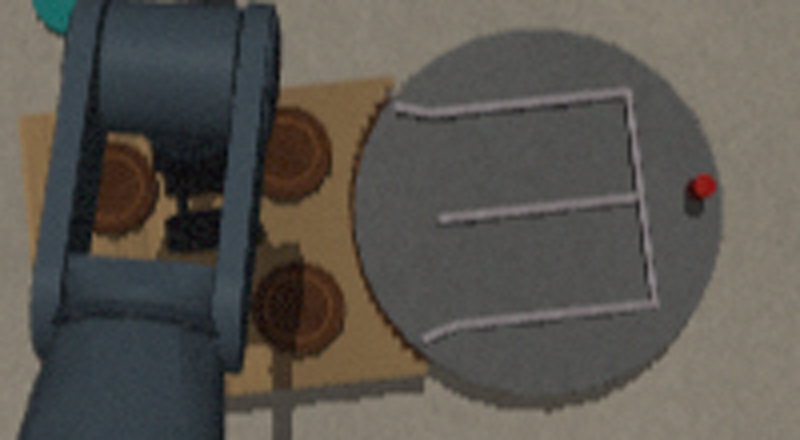

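View pics/w3.png

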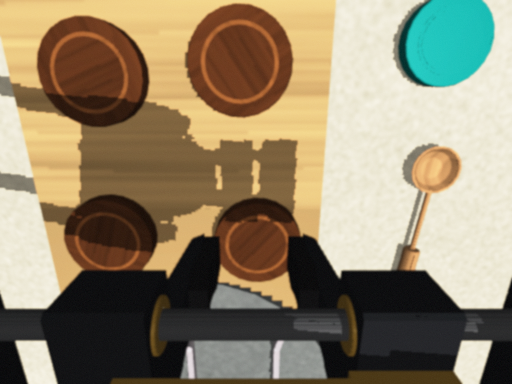

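The top view shows the lanes parallel to the deck and open to it, with the peg at (704,186) in the crop. The wrist view shows all four coasters: (240,60) and (258,240) on the +x side, (92,70) and (110,235) on the -x side. Next I'm measuring the lanes and coasters in the station frame.

```bash
cat >> h.py <<'E'
O=np.array([.5563,-.2042]); A=np.radians(5.8); XS=np.array([np.cos(A),np.sin(A)]); YS=np.array([-np.sin(A),np.cos(A)])
def sta(p): d=np.asarray(p)[:2]-O; return (np.array([d@XS,d@YS])*1e3).round(1)
E
python3 - <<'E'
from h import *
c=dict(np.load('top2.npz')); f=lambda x,y:(170+x/4-.4,140+y/4-.4)
P={k:ray(c,f(*v),z) for k,(v,z) in dict(a=((630,92),.071),b=((656,304),.071),mid=((641,199),.071),midmouth=((442,219),.071),peg=((706,183),.109)).items()}
for k,v in P.items(): print(k,v[:2].round(4),sta(v))
d=P['b']-P['a'];print('width',np.linalg.norm(d),'yaw',np.degrees(np.arctan2(-d[1],-d[0])))
d=P['midmouth']-P['mid'];print('yaw',np.degrees(np.arctan2(d[1],d[0]))-90)
w=dict(np.load('w3.npz'));hsv=cv2.cvtColor(w['color'],cv2.COLOR_RGB2HSV)
for p in [(240,60),(92,70),(258,240),(110,235)]:
    print(p,sta(ray(w,p,.078)))
c0=dict(np.load('top.npz'))
st(); print('tcp',sta(ctrl.get_obs()['ee_pos']))
E
```

```text
a [ 0.6568 -0.2846] [ 91.9 -90.1]
b [ 0.4737 -0.302 ] [-92.1 -88.9]
mid [ 0.5638 -0.2916] [ -1.4 -87.7]
midmouth [ 0.548  -0.1207] [ 0.2 83.9]
peg [ 0.5725 -0.3399] [   2.4 -136.6]
width 0.18396748298951013 yaw 5.441416450270619
yaw 5.2823834398917455
(240, 60) [ 57.8 366.7]
(92, 70) [-53.5 359.9]
(258, 240) [ 71.8 217.2]
(110, 235) [-60.3 222.2]
t 7.975 p [0.5978 0.0665 0.1846] yaw 95.65 z [-0.002 -0.    -1.   ] F [-0.4 -1.1 -0.3] w 35.2 g 0.0
tcp [ 68.7 265.1]
```

The station frame is confirmed to about 1–2 mm: the outer rails are at ±92, the back rail at -88 and the peg at -136. Next: down behind the front +x coaster, then push it diagonally onto the lane line and straight in.

Call:
{"name": "arm_command", "arguments": {
  "offset": [
    [0.04, 0.02, 0.3],
    [0.04, 0.02, 0.7],
    [0.04, 0.02, 1],
    [0.04, 0.02, 1]
  ],
  "rot": [
    [0, 0, 0],
    [0, 0, 0],
    [0, 0, 0],
    [0, 0, 0]
  ],
  "grip": [-0.2, -0.2, -0.2, -0.2]
}}

```text
time_s: 8.48
ee_pos: [0.5976, 0.0705, 0.0828]
ee_rot: [-2.107, -2.324, 0.006]
wrist_force: [-0.7, -0.8, -0.1]
gripper_width: 0.402
grip_force: 0.0
```

Call:
{"name": "arm_command", "arguments": {
  "offset": [
    [0, 0, 0.1],
    [0, 0, 0.17],
    [0, 0, 0.17]
  ],
  "rot": [
    [0, 0, 0],
    [0, 0, 0],
    [0, 0, 0]
  ],
  "grip": [-0.2, -0.2, -0.2]
}}

```text
time_s: 8.85
ee_pos: [0.5999, 0.0717, 0.0688]
ee_rot: [2.108, 2.329, 0.0]
wrist_force: [-0.1, 0.2, -0.2]
gripper_width: 0.399
grip_force: 0.0
```

Call:
{"name": "arm_command", "arguments": {
  "offset": [
    [-0.05, 0, 0],
    [-0.12, 0, 0],
    [-0.2, -0.02, 0],
    [-0.28, -0.05, 0],
    [-0.36, -0.08, 0],
    [-0.45, -0.11, 0],
    [-0.54, -0.14, 0],
    [-0.63, -0.17, 0],
    [-0.72, -0.2, 0],
    [-0.81, -0.23, 0],
    [-0.9, -0.25, 0],
    [-1, -0.25, 0]
  ],
  "rot": [
    [0, 0, 0],
    [0, 0, 0],
    [0, 0, 0],
    [0, 0, 0],
    [0, 0, 0],
    [0, 0, 0],
    [0, 0, 0],
    [0, 0, 0],
    [0, 0, 0],
    [0, 0, 0],
    [0, 0, 0],
    [0, 0, 0]
  ],
  "grip": [-0.2, -0.2, -0.2, -0.2, -0.2, -0.2, -0.2, -0.2, -0.2, -0.2, -0.2, -0.2]
}}

```text
time_s: 10.35
ee_pos: [0.5847, -0.0308, 0.0685]
ee_rot: [-2.107, -2.329, 0.001]
wrist_force: [0.4, -0.0, 0.4]
gripper_width: 0.397
grip_force: 0.2
```

Run:
```python
from h import *
st(); print('tcp',sta(ctrl.get_obs()['ee_pos'])); w=wcam(); np.savez('w4.npz',**w); save(w,'w4.png')
```

```text
t 10.35 p [ 0.5847 -0.0308  0.0685] yaw 95.73 z [-0.001  0.    -1.   ] F [ 0.4 -0.   0.4] w 34.9 g 0.19210084341466427
tcp [ 45.7 169.6]
```

View pics/w4.png

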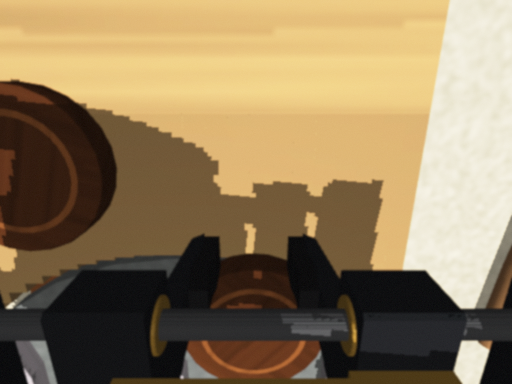

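The coaster sits centred in the finger cradle at about (255,300), on the lane line. I'm pushing straight home.

Call:
{"name": "arm_command", "arguments": {
  "offset": [
    [-0.06, 0, 0],
    [-0.14, 0, 0],
    [-0.23, 0, 0],
    [-0.32, 0, 0],
    [-0.41, 0, 0],
    [-0.5, 0, 0],
    [-0.59, 0, 0],
    [-0.68, 0, 0],
    [-0.77, 0, 0],
    [-0.85, 0, 0],
    [-0.93, 0, 0],
    [-1, 0, 0]
  ],
  "rot": [
    [0, 0, 0],
    [0, 0, 0],
    [0, 0, 0],
    [0, 0, 0],
    [0, 0, 0],
    [0, 0, 0],
    [0, 0, 0],
    [0, 0, 0],
    [0, 0, 0],
    [0, 0, 0],
    [0, 0, 0],
    [0, 0, 0]
  ],
  "grip": [-0.2, -0.2, -0.2, -0.2, -0.2, -0.2, -0.2, -0.2, -0.2, -0.2, -0.2, -0.2]
}}

```text
time_s: 11.9
ee_pos: [0.595, -0.1302, 0.0687]
ee_rot: [-2.108, -2.33, 0.0]
wrist_force: [0.6, 1.1, 0.1]
gripper_width: 0.405
grip_force: 0.2
```

Call:
{"name": "arm_command", "arguments": {
  "offset": [
    [-0.08, 0, 0],
    [-0.16, 0, 0],
    [-0.24, 0, 0],
    [-0.32, 0, 0],
    [-0.4, 0, 0],
    [-0.48, 0, 0],
    [-0.55, 0, 0],
    [-0.6, 0, 0],
    [-0.64, 0, 0],
    [-0.68, 0, 0],
    [-0.7, 0, 0],
    [-0.7, 0, 0]
  ],
  "rot": [
    [0, 0, 0],
    [0, 0, 0],
    [0, 0, 0],
    [0, 0, 0],
    [0, 0, 0],
    [0, 0, 0],
    [0, 0, 0],
    [0, 0, 0],
    [0, 0, 0],
    [0, 0, 0],
    [0, 0, 0],
    [0, 0, 0]
  ],
  "grip": [-0.2, -0.2, -0.2, -0.2, -0.2, -0.2, -0.2, -0.2, -0.2, -0.2, -0.2, -0.2]
}}

```text
time_s: 13.4
ee_pos: [0.6019, -0.1995, 0.0687]
ee_rot: [2.108, 2.329, -0.0]
wrist_force: [-0.3, 0.8, -0.8]
gripper_width: 0.404
grip_force: 0.0
```

Run:
```python
from h import *
st(); print('tcp',sta(ctrl.get_obs()['ee_pos']))
```

```text
t 13.4 p [ 0.6019 -0.1995  0.0687] yaw 95.72 z [ 0. -0. -1.] F [-0.3  0.8 -0.8] w 35.5 g 0.0
tcp [45.9  0.1]
```

Call:
{"name": "arm_command", "arguments": {
  "offset": [
    [-0.01, 0, 0],
    [-0.02, 0, 0],
    [-0.03, 0, 0],
    [-0.03, 0, 0]
  ],
  "rot": [
    [0, 0, 0],
    [0, 0, 0],
    [0, 0, 0],
    [0, 0, 0]
  ],
  "grip": [-0.2, -0.2, -0.2, -0.2]
}}

```text
time_s: 13.9
ee_pos: [0.602, -0.2006, 0.0686]
ee_rot: [-2.106, -2.328, -0.002]
wrist_force: [-0.0, 7.3, 2.2]
gripper_width: 0.404
grip_force: 2.9
```

Call:
{"name": "arm_command", "arguments": {
  "offset": [
    [-0.01, 0, 0],
    [-0.02, 0, 0],
    [-0.03, 0, 0],
    [-0.03, 0, 0]
  ],
  "rot": [
    [0, 0, 0],
    [0, 0, 0],
    [0, 0, 0],
    [0, 0, 0]
  ],
  "grip": [-0.2, -0.2, -0.2, -0.2]
}}

```text
time_s: 14.4
ee_pos: [0.602, -0.2017, 0.0685]
ee_rot: [-2.104, -2.326, -0.004]
wrist_force: [-0.7, 13.5, 5.6]
gripper_width: 0.403
grip_force: 6.0
```

Run:
```python
from h import *
st(); print('tcp',sta(ctrl.get_obs()['ee_pos']))
```

```text
t 14.4 p [ 0.602  -0.2017  0.0685] yaw 95.75 z [-0.002  0.006 -1.   ] F [-0.7 13.5  5.6] w 35.4 g 5.974629186093807
tcp [45.7 -2.1]
```

The first coaster is home. Since pushing in the +x lane tends to unwind the table, I'll keep later pushes there gentle and re-seat the peg at the end. Next is the rear +x coaster.

Call:
{"name": "arm_command", "arguments": {
  "offset": [
    [0.06, 0, 0],
    [0.15, 0, -0.1],
    [0.5, 0, -0.5],
    [1, 0, -0.5]
  ],
  "rot": [
    [0, 0, 0],
    [0, 0, 0],
    [0, 0, 0],
    [0, 0, 0]
  ],
  "grip": [-0.2, -0.2, -0.2, -0.2]
}}

```text
time_s: 14.9
ee_pos: [0.5952, -0.107, 0.1232]
ee_rot: [2.105, 2.321, 0.004]
wrist_force: [0.4, -0.0, 0.3]
gripper_width: 0.398
grip_force: 0.0
```

Call:
{"name": "arm_command", "arguments": {
  "offset": [
    [0.5, 0, 0],
    [1, 0, 0]
  ],
  "rot": [
    [0, 0, 0],
    [0, 0, 0]
  ],
  "grip": [-0.2, -0.2]
}}

```text
time_s: 15.15
ee_pos: [0.5827, -0.0051, 0.1199]
ee_rot: [2.107, 2.328, 0.001]
wrist_force: [0.6, -0.2, -0.4]
gripper_width: 0.4
grip_force: 0.0
```

Call:
{"name": "arm_command", "arguments": {
  "offset": [
    [0.5, 0, 0],
    [1, 0.0, 0]
  ],
  "rot": [
    [0, 0, 0],
    [0, 0, 0]
  ],
  "grip": [-0.2, -0.2]
}}

```text
time_s: 15.4
ee_pos: [0.5728, 0.0946, 0.1198]
ee_rot: [2.107, 2.328, 0.002]
wrist_force: [0.0, -1.0, -0.1]
gripper_width: 0.401
grip_force: 0.0
```

Call:
{"name": "arm_command", "arguments": {
  "offset": [
    [0.5, 0.05, 0],
    [1, 0.11, 0]
  ],
  "rot": [
    [0, 0, 0],
    [0, 0, 0]
  ],
  "grip": [-0.2, -0.2]
}}

```text
time_s: 15.65
ee_pos: [0.5738, 0.1954, 0.1199]
ee_rot: [2.107, 2.328, 0.002]
wrist_force: [0.9, -0.4, 0.7]
gripper_width: 0.398
grip_force: 0.0
```

Call:
{"name": "arm_command", "arguments": {
  "offset": [
    [0.25, 0, 0],
    [0.25, 0, 0]
  ],
  "rot": [
    [0, 0, 0],
    [0, 0, 0]
  ],
  "grip": [-0.2, -0.2]
}}

```text
time_s: 15.9
ee_pos: [0.5709, 0.2204, 0.1195]
ee_rot: [2.104, 2.332, 0.001]
wrist_force: [0.7, -0.3, -0.1]
gripper_width: 0.399
grip_force: 0.0
```

Run:
```python
from h import *
st(); print('tcp',sta(ctrl.get_obs()['ee_pos']))
```

```text
t 15.9 p [0.5709 0.2204 0.1195] yaw 95.9 z [ 0.001  0.    -1.   ] F [ 0.7 -0.3 -0.1] w 35.1 g 0.0
tcp [ 57.5 421. ]
```

Call:
{"name": "arm_command", "arguments": {
  "offset": [
    [0, 0, 0.25],
    [0, 0, 0.5],
    [0, 0, 0.5]
  ],
  "rot": [
    [0, 0, 0],
    [0, 0, 0],
    [0, 0, 0]
  ],
  "grip": [-0.2, -0.2, -0.2]
}}

```text
time_s: 16.27
ee_pos: [0.5697, 0.2171, 0.0671]
ee_rot: [-2.108, -2.327, 0.005]
wrist_force: [0.2, -0.0, 0.4]
gripper_width: 0.397
grip_force: 0.0
```

Call:
{"name": "arm_command", "arguments": {
  "offset": [
    [-0.06, 0, 0],
    [-0.13, 0, 0],
    [-0.21, -0.01, 0],
    [-0.3, -0.02, 0],
    [-0.39, -0.03, 0],
    [-0.48, -0.04, 0],
    [-0.57, -0.05, 0],
    [-0.66, -0.06, 0],
    [-0.75, -0.07, 0],
    [-0.84, -0.08, 0],
    [-0.92, -0.09, 0],
    [-1, -0.1, 0]
  ],
  "rot": [
    [0, 0, 0],
    [0, 0, 0],
    [0, 0, 0],
    [0, 0, 0],
    [0, 0, 0],
    [0, 0, 0],
    [0, 0, 0],
    [0, 0, 0],
    [0, 0, 0],
    [0, 0, 0],
    [0, 0, 0],
    [0, 0, 0]
  ],
  "grip": [-0.2, -0.2, -0.2, -0.2, -0.2, -0.2, -0.2, -0.2, -0.2, -0.2, -0.2, -0.2]
}}

```text
time_s: 17.77
ee_pos: [0.571, 0.1176, 0.0687]
ee_rot: [-2.108, -2.33, 0.0]
wrist_force: [0.0, 1.3, 1.2]
gripper_width: 0.403
grip_force: 0.6
```

Call:
{"name": "arm_command", "arguments": {
  "offset": [
    [-0.08, 0, 0],
    [-0.16, 0, 0],
    [-0.24, 0, 0],
    [-0.33, -0.01, 0],
    [-0.42, -0.01, 0],
    [-0.5, -0.01, 0],
    [-0.58, -0.01, 0],
    [-0.66, -0.01, 0],
    [-0.75, -0.01, 0],
    [-0.84, -0.01, 0],
    [-0.92, -0.01, 0],
    [-1, -0.01, 0]
  ],
  "rot": [
    [0, 0, 0],
    [0, 0, 0],
    [0, 0, 0],
    [0, 0, 0],
    [0, 0, 0],
    [0, 0, 0],
    [0, 0, 0],
    [0, 0, 0],
    [0, 0, 0],
    [0, 0, 0],
    [0, 0, 0],
    [0, 0, 0]
  ],
  "grip": [-0.2, -0.2, -0.2, -0.2, -0.2, -0.2, -0.2, -0.2, -0.2, -0.2, -0.2, -0.2]
}}

```text
time_s: 19.27
ee_pos: [0.5801, 0.018, 0.0687]
ee_rot: [-2.108, -2.33, -0.0]
wrist_force: [-0.2, 0.9, 0.5]
gripper_width: 0.402
grip_force: 0.5
```

Run:
```python
from h import *
st(); print('tcp',sta(ctrl.get_obs()['ee_pos'])); w=wcam(); save(w,'w5.png')
```

```text
t 19.275 p [0.5801 0.018  0.0687] yaw 95.72 z [-0.  0. -1.] F [-0.2  0.9  0.5] w 35.4 g 0.5311521794646978
tcp [ 46.1 218.7]
```

View pics/w5.png

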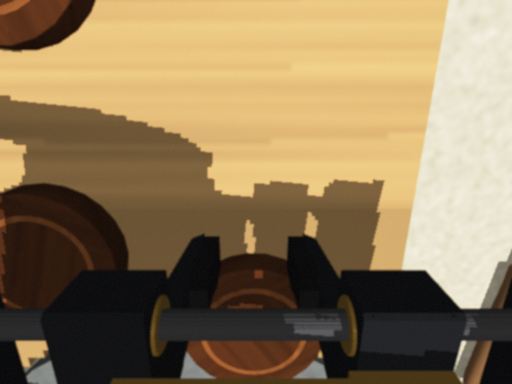

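The coaster is centred in the cradle at about (255,300). I've now used all ten pictures, so later checks will be numeric. I'm continuing the push home.

Call:
{"name": "arm_command", "arguments": {
  "offset": [
    [-0.08, 0, 0],
    [-0.16, 0, 0],
    [-0.24, 0, 0],
    [-0.33, 0, 0],
    [-0.42, 0, 0],
    [-0.5, 0, 0],
    [-0.58, 0, 0],
    [-0.66, 0, 0],
    [-0.75, 0, 0],
    [-0.84, 0, 0],
    [-0.92, 0, 0],
    [-1, 0, 0]
  ],
  "rot": [
    [0, 0, 0],
    [0, 0, 0],
    [0, 0, 0],
    [0, 0, 0],
    [0, 0, 0],
    [0, 0, 0],
    [0, 0, 0],
    [0, 0, 0],
    [0, 0, 0],
    [0, 0, 0],
    [0, 0, 0],
    [0, 0, 0]
  ],
  "grip": [-0.2, -0.2, -0.2, -0.2, -0.2, -0.2, -0.2, -0.2, -0.2, -0.2, -0.2, -0.2]
}}

```text
time_s: 20.82
ee_pos: [0.5901, -0.0815, 0.0687]
ee_rot: [-2.108, -2.33, -0.0]
wrist_force: [0.6, 0.1, -0.3]
gripper_width: 0.403
grip_force: 0.2
```

Call:
{"name": "arm_command", "arguments": {
  "offset": [
    [-0.08, 0, 0],
    [-0.16, 0, 0],
    [-0.23, 0, 0],
    [-0.29, 0, 0],
    [-0.33, 0, 0],
    [-0.36, 0, 0],
    [-0.38, 0, 0],
    [-0.38, 0, 0]
  ],
  "rot": [
    [0, 0, 0],
    [0, 0, 0],
    [0, 0, 0],
    [0, 0, 0],
    [0, 0, 0],
    [0, 0, 0],
    [0, 0, 0],
    [0, 0, 0]
  ],
  "grip": [-0.2, -0.2, -0.2, -0.2, -0.2, -0.2, -0.2, -0.2]
}}

```text
time_s: 21.82
ee_pos: [0.5939, -0.1188, 0.0688]
ee_rot: [2.108, 2.33, -0.0]
wrist_force: [0.0, 0.2, -0.3]
gripper_width: 0.401
grip_force: 0.0
```

Run:
```python
from h import *
st(); print('tcp',sta(ctrl.get_obs()['ee_pos']))
```

```text
t 21.825 p [ 0.5939 -0.1188  0.0688] yaw 95.73 z [ 0. -0. -1.] F [ 0.   0.2 -0.3] w 35.3 g 0.0
tcp [46.  81.1]
```

Call:
{"name": "arm_command", "arguments": {
  "offset": [
    [-0.01, 0, 0],
    [-0.02, 0, 0],
    [-0.03, 0, 0],
    [-0.03, 0, 0]
  ],
  "rot": [
    [0, 0, 0],
    [0, 0, 0],
    [0, 0, 0],
    [0, 0, 0]
  ],
  "grip": [-0.2, -0.2, -0.2, -0.2]
}}

```text
time_s: 22.32
ee_pos: [0.5941, -0.1214, 0.0687]
ee_rot: [-2.107, -2.329, -0.0]
wrist_force: [-0.5, 2.4, 0.2]
gripper_width: 0.4
grip_force: 0.9
```

Run:
```python
from h import *
st(); print('tcp',sta(ctrl.get_obs()['ee_pos']))
```

```text
t 22.325 p [ 0.5941 -0.1214  0.0687] yaw 95.73 z [-0.     0.001 -1.   ] F [-0.5  2.4  0.2] w 35.2 g 0.9115938283503056
tcp [46.  78.5]
```

Call:
{"name": "arm_command", "arguments": {
  "offset": [
    [-0.01, 0, 0],
    [-0.02, 0, 0],
    [-0.02, 0, 0]
  ],
  "rot": [
    [0, 0, 0],
    [0, 0, 0],
    [0, 0, 0]
  ],
  "grip": [-0.2, -0.2, -0.2]
}}

```text
time_s: 22.7
ee_pos: [0.5941, -0.1219, 0.0686]
ee_rot: [-2.106, -2.328, -0.002]
wrist_force: [-1.3, 8.4, 2.1]
gripper_width: 0.399
grip_force: 3.5
```

Run:
```python
from h import *
st(); print('tcp',sta(ctrl.get_obs()['ee_pos']))
c=ctrl.read_camera('top')
hsv=cv2.cvtColor(c['color'],cv2.COLOR_RGB2HSV); m=((hsv[...,0]<8)|(hsv[...,0]>172))&(hsv[...,1]>130)&(hsv[...,2]>60); m[:,:325]=0;m[:,360:]=0;m[:160]=0;m[240:]=0
y,x=np.nonzero(m); print('peg',len(x),sta(ray(c,(x.mean(),y.mean()),.105)))
```

```text
t 22.7 p [ 0.5941 -0.1219  0.0686] yaw 95.74 z [-0.001  0.003 -1.   ] F [-1.3  8.4  2.1] w 35.1 g 3.495596833527088
tcp [45.9 78. ]
peg 30 [  -1.3 -135.4]
```

The +x lane is full and home. Now the front coaster on the -x side.

Call:
{"name": "arm_command", "arguments": {
  "offset": [
    [0.06, 0, 0],
    [0.15, 0, -0.1],
    [0.5, 0, -0.5],
    [1, 0, -0.5]
  ],
  "rot": [
    [0, 0, 0],
    [0, 0, 0],
    [0, 0, 0],
    [0, 0, 0]
  ],
  "grip": [-0.2, -0.2, -0.2, -0.2]
}}

```text
time_s: 23.25
ee_pos: [0.5872, -0.0249, 0.1231]
ee_rot: [2.105, 2.322, 0.005]
wrist_force: [0.3, -0.0, -0.9]
gripper_width: 0.401
grip_force: 0.0
```

Call:
{"name": "arm_command", "arguments": {
  "offset": [
    [0.5, -0.3, 0],
    [0.97, -0.6, 0],
    [0.97, -1, 0],
    [0.97, -1, 0]
  ],
  "rot": [
    [0, 0, 0],
    [0, 0, 0],
    [0, 0, 0],
    [0, 0, 0]
  ],
  "grip": [-0.2, -0.2, -0.2, -0.2]
}}

```text
time_s: 23.75
ee_pos: [0.4728, 0.0632, 0.1189]
ee_rot: [-2.106, -2.331, 0.001]
wrist_force: [-0.2, 0.2, 0.2]
gripper_width: 0.398
grip_force: 0.0
```

Call:
{"name": "arm_command", "arguments": {
  "offset": [
    [0, -0.08, 0],
    [0, -0.08, 0]
  ],
  "rot": [
    [0, 0, 0],
    [0, 0, 0]
  ],
  "grip": [-0.2, -0.2]
}}

```text
time_s: 24.0
ee_pos: [0.4679, 0.0611, 0.1192]
ee_rot: [2.108, 2.328, 0.001]
wrist_force: [-0.5, -1.3, -0.3]
gripper_width: 0.4
grip_force: 0.0
```

Run:
```python
from h import *
st(); print('tcp',sta(ctrl.get_obs()['ee_pos']))
w=wcam(); hsv=cv2.cvtColor(w['color'],cv2.COLOR_RGB2HSV)
print([proj(w,np.r_[O+XS*x+YS*y,.078]).round() for x,y in [(-55,357),(-62,218)]])
```

```text
t 24.0 p [0.4679 0.0611 0.1192] yaw 95.68 z [ 0.001 -0.    -1.   ] F [-0.5 -1.3 -0.3] w 35.2 g 0.0
tcp [-61.2 272.9]
[array([ 406., 1118.]), array([ 534., 1119.])]
```

Call:
{"name": "arm_command", "arguments": {
  "offset": [
    [0, 0, 0.25],
    [0, 0, 0.5],
    [0, 0, 0.5]
  ],
  "rot": [
    [0, 0, 0],
    [0, 0, 0],
    [0, 0, 0]
  ],
  "grip": [-0.2, -0.2, -0.2]
}}

```text
time_s: 24.42
ee_pos: [0.4662, 0.0614, 0.0672]
ee_rot: [-2.106, -2.327, 0.004]
wrist_force: [-0.1, -0.7, 0.5]
gripper_width: 0.398
grip_force: 0.0
```

Call:
{"name": "arm_command", "arguments": {
  "offset": [
    [-0.05, 0, 0],
    [-0.12, 0, 0],
    [-0.2, 0.01, 0],
    [-0.28, 0.03, 0],
    [-0.36, 0.05, 0],
    [-0.45, 0.07, 0],
    [-0.54, 0.09, 0],
    [-0.63, 0.11, 0],
    [-0.72, 0.13, 0],
    [-0.81, 0.15, 0],
    [-0.9, 0.155, 0],
    [-1, 0.155, 0]
  ],
  "rot": [
    [0, 0, 0],
    [0, 0, 0],
    [0, 0, 0],
    [0, 0, 0],
    [0, 0, 0],
    [0, 0, 0],
    [0, 0, 0],
    [0, 0, 0],
    [0, 0, 0],
    [0, 0, 0],
    [0, 0, 0],
    [0, 0, 0]
  ],
  "grip": [-0.2, -0.2, -0.2, -0.2, -0.2, -0.2, -0.2, -0.2, -0.2, -0.2, -0.2, -0.2]
}}

```text
time_s: 25.92
ee_pos: [0.4926, -0.0371, 0.0686]
ee_rot: [-2.107, -2.33, 0.0]
wrist_force: [-0.6, 0.8, 0.5]
gripper_width: 0.402
grip_force: 0.2
```

```bash
cat >> h.py <<'E'
def W(x,y,z): return np.r_[O+XS*x/1e3+YS*y/1e3,z]
def cmask(c):
    h=cv2.cvtColor(c['color'],cv2.COLOR_RGB2HSV); return ((h[...,0]<14)&(h[...,1]>110)&(h[...,2]>15)&(h[...,2]<110)).astype(np.uint8)
E
python3 - <<'E'
from h import *
st(); t=sta(ctrl.get_obs()['ee_pos']); print('tcp',t)
w=wcam(); print('expected',proj(w,W(-46,t[1]-44.7,.078)))
m=cmask(w); n,l,s,k=cv2.connectedComponentsWithStats(m)
for i in range(1,n):
    if s[i,4]>800: print(s[i],k[i].round())
E
```

```text
t 25.925 p [ 0.4926 -0.0371  0.0686] yaw 95.74 z [-0. -0. -1.] F [-0.6  0.8  0.5] w 35.3 g 0.21208598278462887
tcp [-46.5 172.7]
expected [255.47224845 334.56204478]
[ 209  254   89   55 3863] [253. 284.]
[ 186  340  136   39 3031] [254. 355.]
```

The coaster is centred in the cradle (column 254, expected 255). Pushing home.

Call:
{"name": "arm_command", "arguments": {
  "offset": [
    [-0.06, 0, 0],
    [-0.14, 0, 0],
    [-0.23, 0, 0],
    [-0.32, 0, 0],
    [-0.41, 0, 0],
    [-0.5, 0, 0],
    [-0.59, 0, 0],
    [-0.68, 0, 0],
    [-0.77, 0, 0],
    [-0.85, 0, 0],
    [-0.93, 0, 0],
    [-1, 0, 0]
  ],
  "rot": [
    [0, 0, 0],
    [0, 0, 0],
    [0, 0, 0],
    [0, 0, 0],
    [0, 0, 0],
    [0, 0, 0],
    [0, 0, 0],
    [0, 0, 0],
    [0, 0, 0],
    [0, 0, 0],
    [0, 0, 0],
    [0, 0, 0]
  ],
  "grip": [-0.2, -0.2, -0.2, -0.2, -0.2, -0.2, -0.2, -0.2, -0.2, -0.2, -0.2, -0.2]
}}

```text
time_s: 27.48
ee_pos: [0.5026, -0.1364, 0.0687]
ee_rot: [-2.108, -2.329, -0.0]
wrist_force: [0.2, 0.4, -0.4]
gripper_width: 0.398
grip_force: 0.3
```

Call:
{"name": "arm_command", "arguments": {
  "offset": [
    [-0.08, 0, 0],
    [-0.16, 0, 0],
    [-0.24, 0, 0],
    [-0.32, 0, 0],
    [-0.4, 0, 0],
    [-0.48, 0, 0],
    [-0.56, 0, 0],
    [-0.62, 0, 0],
    [-0.67, 0, 0],
    [-0.71, 0, 0],
    [-0.73, 0, 0],
    [-0.73, 0, 0]
  ],
  "rot": [
    [0, 0, 0],
    [0, 0, 0],
    [0, 0, 0],
    [0, 0, 0],
    [0, 0, 0],
    [0, 0, 0],
    [0, 0, 0],
    [0, 0, 0],
    [0, 0, 0],
    [0, 0, 0],
    [0, 0, 0],
    [0, 0, 0]
  ],
  "grip": [-0.2, -0.2, -0.2, -0.2, -0.2, -0.2, -0.2, -0.2, -0.2, -0.2, -0.2, -0.2]
}}

```text
time_s: 28.98
ee_pos: [0.5099, -0.2085, 0.0687]
ee_rot: [-2.108, -2.33, -0.0]
wrist_force: [-0.1, 0.5, 0.0]
gripper_width: 0.399
grip_force: 0.2
```

Call:
{"name": "arm_command", "arguments": {
  "offset": [
    [-0.01, 0, 0],
    [-0.02, 0, 0],
    [-0.03, 0, 0],
    [-0.03, 0, 0]
  ],
  "rot": [
    [0, 0, 0],
    [0, 0, 0],
    [0, 0, 0],
    [0, 0, 0]
  ],
  "grip": [-0.2, -0.2, -0.2, -0.2]
}}

```text
time_s: 29.48
ee_pos: [0.5098, -0.2093, 0.0685]
ee_rot: [-2.105, -2.327, -0.003]
wrist_force: [-1.4, 9.5, 4.9]
gripper_width: 0.4
grip_force: 4.2
```

Run:
```python
from h import *
st(); print('tcp',sta(ctrl.get_obs()['ee_pos']))
```

```text
t 29.475 p [ 0.5098 -0.2093  0.0685] yaw 95.75 z [-0.001  0.004 -1.   ] F [-1.4  9.5  4.9] w 35.2 g 4.239336624741554
tcp [-46.8  -0.4]
```

That one is home. Now the last coaster.

Call:
{"name": "arm_command", "arguments": {
  "offset": [
    [0.06, 0, 0],
    [0.15, 0, -0.1],
    [0.5, 0, -0.5],
    [1, 0, -0.5]
  ],
  "rot": [
    [0, 0, 0],
    [0, 0, 0],
    [0, 0, 0],
    [0, 0, 0]
  ],
  "grip": [-0.2, -0.2, -0.2, -0.2]
}}

```text
time_s: 29.98
ee_pos: [0.5027, -0.113, 0.1226]
ee_rot: [2.105, 2.322, 0.003]
wrist_force: [0.8, -0.4, 0.8]
gripper_width: 0.403
grip_force: 0.0
```

Call:
{"name": "arm_command", "arguments": {
  "offset": [
    [0.5, 0, 0],
    [1, 0, 0]
  ],
  "rot": [
    [0, 0, 0],
    [0, 0, 0]
  ],
  "grip": [-0.2, -0.2]
}}

```text
time_s: 30.22
ee_pos: [0.4903, -0.0111, 0.1198]
ee_rot: [2.107, 2.328, 0.001]
wrist_force: [0.8, 0.1, 0.3]
gripper_width: 0.402
grip_force: 0.0
```

Call:
{"name": "arm_command", "arguments": {
  "offset": [
    [0.5, 0, 0],
    [1, 0.0, 0]
  ],
  "rot": [
    [0, 0, 0],
    [0, 0, 0]
  ],
  "grip": [-0.2, -0.2]
}}

```text
time_s: 30.48
ee_pos: [0.4803, 0.0885, 0.1197]
ee_rot: [2.107, 2.328, 0.001]
wrist_force: [0.2, -0.8, -0.1]
gripper_width: 0.404
grip_force: 0.0
```

Call:
{"name": "arm_command", "arguments": {
  "offset": [
    [0.5, -0.05, 0],
    [1, -0.08, 0],
    [1, -0.08, 0]
  ],
  "rot": [
    [0, 0, 0],
    [0, 0, 0],
    [0, 0, 0]
  ],
  "grip": [-0.2, -0.2, -0.2]
}}

```text
time_s: 30.85
ee_pos: [0.4616, 0.1885, 0.1195]
ee_rot: [2.101, 2.334, 0.002]
wrist_force: [-0.3, 0.0, -0.8]
gripper_width: 0.396
grip_force: 0.0
```

Call:
{"name": "arm_command", "arguments": {
  "offset": [
    [0.15, 0, 0],
    [0.15, 0, 0],
    [0.15, 0, 0.25],
    [0.15, 0, 0.5],
    [0.15, 0, 0.5]
  ],
  "rot": [
    [0, 0, 0],
    [0, 0, 0],
    [0, 0, 0],
    [0, 0, 0],
    [0, 0, 0]
  ],
  "grip": [-0.2, -0.2, -0.2, -0.2, -0.2]
}}

```text
time_s: 31.48
ee_pos: [0.4595, 0.1993, 0.0671]
ee_rot: [-2.108, -2.326, 0.005]
wrist_force: [-0.5, 0.6, -0.1]
gripper_width: 0.4
grip_force: 0.0
```

Run:
```python
from h import *
st(); print('tcp',sta(ctrl.get_obs()['ee_pos']))
```

```text
t 31.475 p [0.4595 0.1993 0.0671] yaw 95.64 z [-0.004 -0.001 -1.   ] F [-0.5  0.6 -0.1] w 35.2 g 0.0
tcp [-55.5 411.2]
```

Call:
{"name": "arm_command", "arguments": {
  "offset": [
    [-0.06, 0, 0],
    [-0.13, 0, 0],
    [-0.21, 0.01, 0],
    [-0.3, 0.02, 0],
    [-0.39, 0.03, 0],
    [-0.48, 0.04, 0],
    [-0.57, 0.05, 0],
    [-0.66, 0.06, 0],
    [-0.75, 0.07, 0],
    [-0.84, 0.08, 0],
    [-0.92, 0.09, 0],
    [-1, 0.09, 0]
  ],
  "rot": [
    [0, 0, 0],
    [0, 0, 0],
    [0, 0, 0],
    [0, 0, 0],
    [0, 0, 0],
    [0, 0, 0],
    [0, 0, 0],
    [0, 0, 0],
    [0, 0, 0],
    [0, 0, 0],
    [0, 0, 0],
    [0, 0, 0]
  ],
  "grip": [-0.2, -0.2, -0.2, -0.2, -0.2, -0.2, -0.2, -0.2, -0.2, -0.2, -0.2, -0.2]
}}

```text
time_s: 32.98
ee_pos: [0.4799, 0.1014, 0.0687]
ee_rot: [2.108, 2.33, 0.0]
wrist_force: [-0.9, 0.9, 1.5]
gripper_width: 0.402
grip_force: 0.4
```

Call:
{"name": "arm_command", "arguments": {
  "offset": [
    [-0.08, 0, 0],
    [-0.16, 0, 0],
    [-0.24, 0, 0],
    [-0.33, 0, 0],
    [-0.42, 0, 0],
    [-0.5, 0, 0],
    [-0.58, 0, 0],
    [-0.66, 0, 0],
    [-0.75, 0, 0],
    [-0.84, 0, 0],
    [-0.92, 0, 0],
    [-1, 0, 0]
  ],
  "rot": [
    [0, 0, 0],
    [0, 0, 0],
    [0, 0, 0],
    [0, 0, 0],
    [0, 0, 0],
    [0, 0, 0],
    [0, 0, 0],
    [0, 0, 0],
    [0, 0, 0],
    [0, 0, 0],
    [0, 0, 0],
    [0, 0, 0]
  ],
  "grip": [-0.2, -0.2, -0.2, -0.2, -0.2, -0.2, -0.2, -0.2, -0.2, -0.2, -0.2, -0.2]
}}

```text
time_s: 34.48
ee_pos: [0.4897, 0.0019, 0.0687]
ee_rot: [-2.108, -2.33, 0.0]
wrist_force: [0.4, -0.3, 0.9]
gripper_width: 0.399
grip_force: 0.4
```

Run:
```python
from h import *
st(); t=sta(ctrl.get_obs()['ee_pos']); print('tcp',t)
w=wcam(); print('expected',proj(w,W(-46,t[1]-44.7,.078)))
m=cmask(w); n,l,s,k=cv2.connectedComponentsWithStats(m)
for i in range(1,n):
    if s[i,4]>800: print(s[i],k[i].round())
```

```text
t 34.475 p [0.4897 0.0019 0.0687] yaw 95.72 z [-0.  0. -1.] F [ 0.4 -0.3  0.9] w 35.1 g 0.3972594765946269
tcp [-45.4 211.8]
expected [253.51267777 334.38823654]
[ 209  254   89   55 3904] [253. 284.]
[ 186  340  136   38 3548] [253. 357.]
```

Call:
{"name": "arm_command", "arguments": {
  "offset": [
    [-0.08, 0, 0],
    [-0.16, 0, 0],
    [-0.24, 0, 0],
    [-0.33, 0, 0],
    [-0.42, 0, 0],
    [-0.5, 0, 0],
    [-0.58, 0, 0],
    [-0.66, 0, 0],
    [-0.75, 0, 0],
    [-0.84, 0, 0],
    [-0.92, 0, 0],
    [-1, 0, 0]
  ],
  "rot": [
    [0, 0, 0],
    [0, 0, 0],
    [0, 0, 0],
    [0, 0, 0],
    [0, 0, 0],
    [0, 0, 0],
    [0, 0, 0],
    [0, 0, 0],
    [0, 0, 0],
    [0, 0, 0],
    [0, 0, 0],
    [0, 0, 0]
  ],
  "grip": [-0.2, -0.2, -0.2, -0.2, -0.2, -0.2, -0.2, -0.2, -0.2, -0.2, -0.2, -0.2]
}}

```text
time_s: 36.02
ee_pos: [0.4997, -0.0975, 0.0687]
ee_rot: [-2.108, -2.33, 0.0]
wrist_force: [0.0, 0.7, -0.0]
gripper_width: 0.399
grip_force: 0.2
```

Call:
{"name": "arm_command", "arguments": {
  "offset": [
    [-0.08, 0, 0],
    [-0.16, 0, 0],
    [-0.22, 0, 0],
    [-0.26, 0, 0],
    [-0.29, 0, 0],
    [-0.31, 0, 0],
    [-0.33, 0, 0],
    [-0.34, 0, 0],
    [-0.34, 0, 0]
  ],
  "rot": [
    [0, 0, 0],
    [0, 0, 0],
    [0, 0, 0],
    [0, 0, 0],
    [0, 0, 0],
    [0, 0, 0],
    [0, 0, 0],
    [0, 0, 0],
    [0, 0, 0]
  ],
  "grip": [-0.2, -0.2, -0.2, -0.2, -0.2, -0.2, -0.2, -0.2, -0.2]
}}

```text
time_s: 37.15
ee_pos: [0.5028, -0.1295, 0.0686]
ee_rot: [-2.106, -2.328, -0.002]
wrist_force: [-0.3, 6.0, 2.1]
gripper_width: 0.403
grip_force: 2.7
```

Run:
```python
from h import *
st(); print('tcp',sta(ctrl.get_obs()['ee_pos']))
```

```text
t 37.15 p [ 0.5028 -0.1295  0.0686] yaw 95.73 z [-0.001  0.002 -1.   ] F [-0.3  6.   2.1] w 35.4 g 2.6559850573539734
tcp [-45.7  79.7]
```

Call:
{"name": "arm_command", "arguments": {
  "offset": [
    [-0.01, 0, 0],
    [-0.02, 0, 0],
    [-0.02, 0, 0]
  ],
  "rot": [
    [0, 0, 0],
    [0, 0, 0],
    [0, 0, 0]
  ],
  "grip": [-0.2, -0.2, -0.2]
}}

```text
time_s: 37.52
ee_pos: [0.5025, -0.1301, 0.0685]
ee_rot: [-2.104, -2.327, -0.003]
wrist_force: [-1.6, 11.6, 5.1]
gripper_width: 0.398
grip_force: 5.0
```

Call:
{"name": "arm_command", "arguments": {
  "offset": [
    [0.06, 0, 0],
    [0.2, 0, 0],
    [0.5, 0, -0.3],
    [1, 0, -0.7],
    [1, 0, -1],
    [1, 0, -1]
  ],
  "rot": [
    [0, 0, 0],
    [0, 0, 0],
    [0, 0, 0],
    [0, 0, 0],
    [0, 0, 0],
    [0, 0, 0]
  ],
  "grip": [-0.2, -0.2, -0.2, 0, 0, 0]
}}

```text
time_s: 38.28
ee_pos: [0.495, -0.0329, 0.1714]
ee_rot: [2.102, 2.327, 0.004]
wrist_force: [0.0, 0.0, -0.3]
gripper_width: 0.501
grip_force: 0.0
```

Run:
```python
from h import *
st(); print('tcp',sta(ctrl.get_obs()['ee_pos']))
def peg(c):
    hsv=cv2.cvtColor(c['color'],cv2.COLOR_RGB2HSV); m=((hsv[...,0]<8)|(hsv[...,0]>172))&(hsv[...,1]>130)&(hsv[...,2]>60); m[:,:325]=0;m[:,360:]=0;m[:160]=0;m[240:]=0
    y,x=np.nonzero(m); return len(x),sta(ray(c,(x.mean(),y.mean()),.105))
c=ctrl.read_camera('top'); np.savez('top3.npz',**c)
print('peg before',peg(dict(np.load('top2.npz'))),'now',peg(c))
m=cmask(c); m[:130]=0;m[260:]=0;m[:,:240]=0;m[:,345:]=0
n,l,s,k=cv2.connectedComponentsWithStats(m)
for i in range(1,n):
    if s[i,4]>40: print(s[i],sta(ray(c,k[i],.077)))
```

```text
t 38.275 p [ 0.495  -0.0329  0.1714] yaw 95.82 z [ 0.006 -0.002 -1.   ] F [ 0.   0.  -0.3] w 44.1 g 0.0
tcp [-43.6 176.6]
peg before (27, array([   0.5, -135.1])) now (29, array([  -3. , -132.9]))
[282 166  46  25 729] [44.9 -5.4]
[285 192  46  26 748] [-46.2  -5.1]
```

The coasters sit as two pairs centred at x = ±46 and mean y = -5, exactly as required. The peg may have drifted by about 1°, so I'm re-seating it against the stop.

Call:
{"name": "arm_command", "arguments": {
  "offset": [
    [-0.5, 0.07, 0],
    [-1, 0.14, 0]
  ],
  "rot": [
    [0, 0, 0],
    [0, 0, 0]
  ],
  "grip": [0, 0]
}}

```text
time_s: 38.58
ee_pos: [0.5166, -0.1321, 0.167]
ee_rot: [-2.105, -2.329, 0.001]
wrist_force: [0.3, -0.0, 0.3]
gripper_width: 0.498
grip_force: 0.0
```

Call:
{"name": "arm_command", "arguments": {
  "offset": [
    [-0.5, 0.07, 0],
    [-1, 0.14, 0]
  ],
  "rot": [
    [0, 0, 0],
    [0, 0, 0]
  ],
  "grip": [0, 0]
}}

```text
time_s: 38.83
ee_pos: [0.5403, -0.2311, 0.1665]
ee_rot: [-2.107, -2.326, 0.001]
wrist_force: [0.8, 0.3, 0.9]
gripper_width: 0.5
grip_force: 0.0
```

Call:
{"name": "arm_command", "arguments": {
  "offset": [
    [-0.5, 0.07, 0],
    [-1, 0.14, 0],
    [-1, 0.14, 0],
    [-1, 0.14, 0]
  ],
  "rot": [
    [0, 0, 0],
    [0, 0, 0],
    [0, 0, 0],
    [0, 0, 0]
  ],
  "grip": [0, 0, 0, 0]
}}

```text
time_s: 39.33
ee_pos: [0.5639, -0.3269, 0.1665]
ee_rot: [-2.106, -2.326, -0.0]
wrist_force: [0.6, -0.3, -0.1]
gripper_width: 0.496
grip_force: 0.0
```

Run:
```python
from h import *
st(); print('tcp',sta(ctrl.get_obs()['ee_pos']))
w=wcam(); hsv=cv2.cvtColor(w['color'],cv2.COLOR_RGB2HSV)
m=(((hsv[...,0]<8)|(hsv[...,0]>172))&(hsv[...,1]>150)&(hsv[...,2]>60)).astype(np.uint8)
n,l,s,k=cv2.connectedComponentsWithStats(m)
for i in range(1,n):
    if s[i,4]>100: print(s[i],k[i].round(),sta(ray(w,k[i],.109)))
```

```text
t 39.325 p [ 0.5639 -0.3269  0.1665] yaw 95.67 z [-0.003  0.003 -1.   ] F [ 0.6 -0.3 -0.1] w 43.7 g 0.0
tcp [  -4.9 -122.8]
[246 198  26  39 818] [258. 217.] [  -2.4 -127.2]
[ 24 370  15  14 149] [ 31. 376.] [-196.  -275.2]
[168 370  31   8 226] [183. 374.] [ -66.1 -272. ]
```

Call:
{"name": "arm_command", "arguments": {
  "offset": [
    [-0.12, 0, 0],
    [-0.12, 0.02, 0.3],
    [-0.12, 0.02, 0.5],
    [-0.12, 0.02, 0.7],
    [-0.12, 0.02, 0.82],
    [-0.12, 0.02, 0.82],
    [-0.12, 0.02, 0.82],
    [-0.12, 0.02, 0.82]
  ],
  "rot": [
    [0, 0, 0],
    [0, 0, 0],
    [0, 0, 0],
    [0, 0, 0],
    [0, 0, 0],
    [0, 0, 0],
    [0, 0, 0],
    [0, 0, 0]
  ],
  "grip": [0, 0, 0, 0, 0, -0.2, -0.4, -0.4]
}}

```text
time_s: 40.38
ee_pos: [0.5688, -0.3399, 0.0878]
ee_rot: [2.106, 2.328, 0.0]
wrist_force: [0.6, -0.5, -0.6]
gripper_width: 0.305
grip_force: 0.0
```

Call:
{"name": "arm_command", "arguments": {
  "offset": [
    [0, 0.02, 0],
    [0, 0.04, 0],
    [0, 0.06, 0],
    [0, 0.06, 0]
  ],
  "rot": [
    [0, 0, 0],
    [0, 0, 0],
    [0, 0, 0],
    [0, 0, 0]
  ],
  "grip": [-0.4, -0.4, -0.4, -0.4]
}}

```text
time_s: 40.88
ee_pos: [0.5733, -0.3391, 0.087]
ee_rot: [-2.107, -2.329, 0.002]
wrist_force: [-6.4, -0.4, 4.4]
gripper_width: 0.301
grip_force: 3.0
```

Run:
```python
from h import *
st(); print('tcp',sta(ctrl.get_obs()['ee_pos']))
```

```text
t 40.875 p [ 0.5733 -0.3391  0.087 ] yaw 95.73 z [-0.002 -0.    -1.   ] F [-6.4 -0.4  4.4] w 26.5 g 3.049651854671538
tcp [   3.3 -136. ]
```

Call:
{"name": "arm_command", "arguments": {
  "offset": [
    [0, 0.01, 0],
    [0, 0.02, 0],
    [0, 0.04, 0],
    [0, 0.04, 0]
  ],
  "rot": [
    [0, 0, 0],
    [0, 0, 0],
    [0, 0, 0],
    [0, 0, 0]
  ],
  "grip": [-0.4, -0.4, -0.4, -0.4]
}}

```text
time_s: 41.38
ee_pos: [0.5736, -0.3391, 0.0868]
ee_rot: [-2.102, -2.323, 0.009]
wrist_force: [-21.5, -1.3, 13.5]
gripper_width: 0.303
grip_force: 10.5
```

Call:
{"name": "arm_command", "arguments": {
  "offset": [
    [0, -0.07, 0],
    [0, -0.07, 0],
    [0, -0.07, 0],
    [0, -0.07, -0.3],
    [0, -0.07, -0.8],
    [0, -0.07, -1],
    [0, -0.07, -1]
  ],
  "rot": [
    [0, 0, 0],
    [0, 0, 0],
    [0, 0, 0],
    [0, 0, 0],
    [0, 0, 0],
    [0, 0, 0],
    [0, 0, 0]
  ],
  "grip": [-0.4, -0.2, 0, 0, 0, 0, 0]
}}

```text
time_s: 42.25
ee_pos: [0.5722, -0.3395, 0.1883]
ee_rot: [2.105, 2.327, 0.0]
wrist_force: [-0.3, 0.3, -0.6]
gripper_width: 0.501
grip_force: 0.0
```

Call:
{"name": "arm_command", "arguments": {
  "offset": [
    [-0.3, -0.5, -0.3],
    [-0.3, -1, -0.5],
    [-0.3, -1, -0.5]
  ],
  "rot": [
    [0, 0, 0],
    [0, 0, 0],
    [0, 0, 0]
  ],
  "grip": [0, 0, 0]
}}

```text
time_s: 42.62
ee_pos: [0.4722, -0.3797, 0.2362]
ee_rot: [-2.111, -2.326, 0.001]
wrist_force: [0.5, -0.3, -0.4]
gripper_width: 0.499
grip_force: 0.0
```

Call:
{"name": "arm_command", "arguments": {
  "offset": [
    [0, -0.5, 0],
    [0, -1, 0],
    [0, -1, 0]
  ],
  "rot": [
    [0, 0, 0],
    [0, 0, 0],
    [0, 0, 0]
  ],
  "grip": [0, 0, 0]
}}

```text
time_s: 43.0
ee_pos: [0.3731, -0.3881, 0.2343]
ee_rot: [-2.108, -2.324, -0.002]
wrist_force: [0.3, 1.0, 0.1]
gripper_width: 0.498
grip_force: 0.0
```

Run:
```python
from h import *
st()
for nm in ['top','scene']:
    c=ctrl.read_camera(nm); np.savez(nm+'4.npz',**c)
    # rectify rack plane z=.077 to a 2px/mm station-aligned image
    pts=np.float32([proj(c,W(x,y,.077)) for x,y in [(-130,130),(130,130),(130,-150),(-130,-150)]])
    H=cv2.getPerspectiveTransform(pts,np.float32([(0,0),(520,0),(520,560),(0,560)]))
    r=cv2.warpPerspective(c['color'],H,(520,560)); m=cmask({'color':r})
    n,l,s,k=cv2.connectedComponentsWithStats(cv2.morphologyEx(m,cv2.MORPH_OPEN,np.ones((9,9))))
    print(nm,[(k[i]/2*[1,-1]+[-130,130]).round(1).tolist()+(s[i,2:5]/[2,2,4]).tolist() for i in range(1,n) if s[i,4]>2000])
    hsv=cv2.cvtColor(c['color'],cv2.COLOR_RGB2HSV); pp=proj(c,W(0,-135,.1)); M=np.zeros(hsv.shape[:2],bool); x,y=pp.astype(int); M[y-10:y+10,x-10:x+10]=1
    m=M&((hsv[...,0]<8)|(hsv[...,0]>172))&(hsv[...,1]>130)&(hsv[...,2]>60); y,x=np.nonzero(m); print('peg',len(x),sta(ray(c,(x.mean(),y.mean()),.1)))
```

```text
t 43.0 p [ 0.3731 -0.3881  0.2343] yaw 95.58 z [-0.002  0.003 -1.   ] F [0.3 1.  0.1] w 43.8 g 0.0
top [[45.5, -4.5, 77.0, 157.0, 9154.75], [-45.6, -5.0, 76.5, 156.0, 9033.25]]
peg 27 [   1.  -136.2]
scene [[-38.8, -5.9, 77.5, 155.0, 9720.75], [52.5, -5.6, 79.0, 155.0, 9733.75]]
peg 42 [   6.8 -135.1]
```

The top view shows both pairs about 157 mm long, centred at x = ±45.5 and y ≈ -5. The peg is back at the stop position and the arm is clear, so I'm handing in.

```bash
python3 -c "
from workcell import ctrl
print(ctrl.hand_in())"
```

```text
the job is handed in; nothing more can be done
None
```

The turntable is against its stop, the four coasters are pushed home in a flat two-by-two grid, and the job was handed in at about 43 s; I re-seated the table at the end because a push in the +x lane had turned it back by about 1°.

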